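Change the batch on the cheese drying rack

ROBOT

A 6-joint arm with a two-finger parallel gripper is mounted at the origin on the work surface. World frame = base frame: x ahead of the robot, y to its left, z up, the work surface at z = 0. Lengths are in m, angles in rad, forces in N, time in s.
With the tool pointing down it reaches from about 0.325 to 0.85 m from the base axis. Payload 15.5 kg.
Tool frame: the origin (TCP) lies at the very end of the fingers, on their centre line; the grasp point (between the pads) lies 19 mm behind it (ctrl.tcp_to_grasp is the distance from the TCP to the grasp point, in m); z points along the fingers, y is the line along which they close (so a half turn about z gives the same grasp; the last joint's range is limited). The gripper opens to 91 mm and grips with 3 to 60 N. Pads are 32 mm wide; open, the fingers measure 118 mm over their backs; the gripper's body (76 mm by 178 mm) begins 60 mm behind the grasp point.
Start: joints at [-1.435, 0.494, 1.345, -0, 1.302, -0.096], TCP at [0.144, -0.608, 0.214] pointing down, gripper open.
Joint ranges: [-2.91, 2.91], [-0.82, 2.16], [0.22, 2.67], [-1.22, 4.37], [0.12, 2.79], [-3.08, 3.08]. Speed limits (rad/s): [1.89, 1.89, 2.57, 3.01, 3.01, 3.01].

INTERFACE

Orientations are given as a unit quaternion [x, y, z, w].
In Python, from bench import ctrl gives the robot as it stands.
- The arm moves only by the tool move_arm, never from a script. Its argument "targets" is a list of rows, each a list of 7 numbers: the shift along the tool's x, y, z in units of 60 mm (1.0 is 60 mm), then the turn, a rotation vector about the tool's x, y, z in rad, then the opening, from -1 (shut) to 1 (fully open), so that 0 is half open. A call has 1 to 5 rows; each row is the pose to reach, as a shift and turn from the pose commanded when the call began, along the tool's axes at that moment; what a row does not reach only later rows make up. A row lasts 1/8 s, in which the tool goes at most 62.5 mm and 10.7 degrees, less where a joint would pass 70% of its speed; a pose out of reach is approached as far as the arm can. A call with a gripper value outside its range is refused whole. The fingers move at their own pace and stop on an object; the grip force is fixed at half the most. Time passes only in rows, so rows that repeat a pose let the fingers close. It gives the time, the measured TCP pose, the force, the opening and the grip force at its end, in the units of the state.
- ctrl.read_state(): the state, without advancing time (a new reading comes with each control period).
- ctrl.get_image(name): name is "scene" or "top"; returns a dict with "frame" (420x560x3 uint8, red, green, blue), "vfov" (degrees; the focal length in pixels is half the picture's height over the tangent of half this angle, whatever the lens; pixels are square), "cx", "cy" (the principal point, pixels), "R" (3x3) and "t" (3): a world point X has camera coordinates R X + t. Camera axes: x right, y down, z forward; pixel columns grow to the right and rows downward; lengths in m; the calibration is good to about 2 mm. A picture is of the moment at which its call begins. There is no depth.
- ctrl.sign_off(): hands the job in; it is judged then, once.
The state is a dict: "time_s": time; "q": joint angles; "joint_velocities": joint speeds; "joint_efforts": joint torques, N m; "eef_pos": TCP position; "ee_rot": TCP orientation; "contact_force": force on the tool from outside, world axes, zero at the start; "moment": the same for the moment, N m; "finger_gap": finger opening in m; "gripper_force": force on a finger pad.
Only numpy, scipy, OpenCV 4.12 (cv2) and the standard library are available. Lean on these libraries where they do the work, as an engineer would, in place of code of your own. Each camera call takes 0.05 s, during which the arm holds its last target. There are 200 camera calls.

TASK

Turn the rack's fan dial right back to off, then move the ripe grey cheese from the drying rack onto the dark wooden board. With the fan still off, lay every fresh cream-coloured cheese across the middle of both slats of the rack, square to the slats, with a gap of at least 10 mm between neighbours, and only then turn the fan dial up one click from off for each fresh cheese on the rack. Leave the jar, brush and round cheese where they are.

Things in the scene. Friction and masses are not known exactly. Their poses are not given: they have to be found in the camera images.
- dryer: Fixed drying rack. Origin on the table under its middle, y along its two wooden slats: 380 mm long (y -190 to 190), 14 mm wide, at x = -45 and +45 mm, tops 75 mm above the table; steel plinth below, top at 30 mm. Cheeses lie across both slats, length along x. The grey dial box (100 x 100 x 70 mm high) stands in front, centred at x = -125, y = 0.
- dial (a joint): Fan dial angle, rad: 0 = off (end stop; white pointer at the red dot, towards the rack's -x), growing clockwise seen from above to 4.19. A click every 30 degrees (0.5236 rad), marked by dots: positions 0 to 8; about 0.1 N m per click; let go, it settles in the nearest click. At 0 the grip bar lies along the rack's x.
- dial_grip (a point): On the dial's vertical axis at gripping height, 105 mm above the table. The grip is an upright bar 42 mm long, 14 mm thick (top at 114 mm) on a 44 mm disc (top at 84 mm). The frame's x axis runs along the bar; the white pointer is at its -x end.
- board: Dark wooden board for ripe cheese, fixed: 190 (x) x 130 (y) x 18 mm, origin at the centre of its underside on the table.
- tray: White plastic tray, fixed: 310 x 250 x 12 mm flat slab, origin at the centre of its underside on the table; the fresh cheeses start on it.
- ripe: The ripe cheese: a dark ash-grey brick, on the rack at the start; 126 mm long, 40 mm square in section, about 0.22 kg, all four long faces alike; its frame's x axis runs along its length, origin at the centre of the 126 x 40 mm face that is down at the start.
- ripe_center (a point): Middle of the ripe cheese.
- jar: Amber glass jar with steel lid, 72 mm across, 110 mm high, loose; leave alone. Origin at the centre of its underside.
- brush: Cheese brush lying on the table, loose; leave alone.
- tomme: Round cheese wheel, 104 mm across, 45 mm high, loose on the table; leave alone.
- fresh1: A fresh cheese: cream-coloured brick, 126 mm long, 40 mm square in section, about 0.22 kg, all four long faces alike; its frame's x axis runs along its length, origin at the centre of the 126 x 40 mm face that is down at the start. None if this one is not there today.
- fresh1_center (a point): Middle of fresh1.
- fresh2: A fresh cheese: cream-coloured brick, 126 mm long, 40 mm square in section, about 0.22 kg, all four long faces alike; its frame's x axis runs along its length, origin at the centre of the 126 x 40 mm face that is down at the start. None if this one is not there today.
- fresh2_center (a point): Middle of fresh2.
- fresh3: A fresh cheese: cream-coloured brick, 126 mm long, 40 mm square in section, about 0.22 kg, all four long faces alike; its frame's x axis runs along its length, origin at the centre of the 126 x 40 mm face that is down at the start. None if this one is not there today.
- fresh3_center (a point): Middle of fresh3.
- fresh4: A fresh cheese: cream-coloured brick, 126 mm long, 40 mm square in section, about 0.22 kg, all four long faces alike; its frame's x axis runs along its length, origin at the centre of the 126 x 40 mm face that is down at the start. None if this one is not there today.
- fresh4_center (a point): Middle of fresh4.
Things that resemble listed ones, but are neither listed nor needed, are in the scene too. What is shaped like the fresh3 but red or yellow is not meant.

How it is judged:
On the way, in this order (a step that is already met when the one before it is completed fails the run):
1. the fan dial is turned back to off (value of joint dial below 0.15 rad), for 0.2 s.
2. with the fan off, the ripe cheese lies on the dark board (x of ripe_center in the frame of board between -0.06 and 0.06 m and y of ripe_center in the frame of board between -0.05 and 0.05 m and z of ripe_center in the frame of board between 0.032 and 0.044 m and value of joint dial below 0.15 rad), for 0.2 s.
3. with the fan off, every fresh cheese lies across both slats, with gaps (x of fresh1_center in the frame of dryer between -0.018 and 0.018 m and y of fresh1_center in the frame of dryer between -0.172 and 0.172 m and z of fresh1_center in the frame of dryer between 0.089 and 0.101 m and angle between the x axis of each of fresh1, fresh2, fresh3, fresh4 and the x axis of dryer, either way round below 0.25 rad and x of fresh2_center in the frame of dryer between -0.018 and 0.018 m and y of fresh2_center in the frame of dryer between -0.172 and 0.172 m and z of fresh2_center in the frame of dryer between 0.089 and 0.101 m and x of fresh3_center in the frame of dryer between -0.018 and 0.018 m and y of fresh3_center in the frame of dryer between -0.172 and 0.172 m and z of fresh3_center in the frame of dryer between 0.089 and 0.101 m and x of fresh4_center in the frame of dryer between -0.018 and 0.018 m and y of fresh4_center in the frame of dryer between -0.172 and 0.172 m and z of fresh4_center in the frame of dryer between 0.089 and 0.101 m and horizontal distance between fresh1_center and fresh2_center above 0.048 m and horizontal distance between each of fresh1_center, fresh2_center and fresh3_center above 0.048 m and horizontal distance between each of fresh1_center, fresh2_center, fresh3_center and fresh4_center above 0.048 m and value of joint dial below 0.15 rad), for 0.2 s.
4. the dial is turned up one click for each fresh cheese (((value of joint dial between 1.91114 and 2.27766 rad and (height (world z) of fresh2 above -5 m or value of joint dial above 100 rad) and (height (world z) of fresh3 above -5 m or value of joint dial above 100 rad) and (height (world z) of fresh4 above -5 m or value of joint dial above 100 rad)) or (value of joint dial between 1.38754 and 1.75406 rad and (height (world z) of fresh2 above 50 m and value of joint dial below 100 rad) and (height (world z) of fresh3 above -5 m or value of joint dial above 100 rad) and (height (world z) of fresh4 above -5 m or value of joint dial above 100 rad)) or (value of joint dial between 1.38754 and 1.75406 rad and (height (world z) of fresh3 above 50 m and value of joint dial below 100 rad) and (height (world z) of fresh2 above -5 m or value of joint dial above 100 rad) and (height (world z) of fresh4 above -5 m or value of joint dial above 100 rad)) or (value of joint dial between 1.38754 and 1.75406 rad and (height (world z) of fresh4 above 50 m and value of joint dial below 100 rad) and (height (world z) of fresh2 above -5 m or value of joint dial above 100 rad) and (height (world z) of fresh3 above -5 m or value of joint dial above 100 rad)) or (value of joint dial between 0.86394 and 1.23046 rad and (height (world z) of fresh3 above 50 m and value of joint dial below 100 rad) and (height (world z) of fresh4 above 50 m and value of joint dial below 100 rad)) or (value of joint dial between 0.86394 and 1.23046 rad and (height (world z) of fresh2 above 50 m and value of joint dial below 100 rad) and (height (world z) of fresh4 above 50 m and value of joint dial below 100 rad)) or (value of joint dial between 0.86394 and 1.23046 rad and (height (world z) of fresh2 above 50 m and value of joint dial below 100 rad) and (height (world z) of fresh3 above 50 m and value of joint dial below 100 rad)))), for 0.2 s.
At the end, for the whole second after the job is handed in: Each fresh cheese at rest on a long face across both slats: middle within 18 mm of the centre line and 172 mm of mid-rack, square within 0.25 rad, middles 48 mm apart; ripe one flat on the board, middle within 60 x 50 mm of its middle; dial within a third of a click of the number of fresh ones (x of fresh1_center in the frame of dryer between -0.018 and 0.018 m and y of fresh1_center in the frame of dryer between -0.172 and 0.172 m and z of fresh1_center in the frame of dryer between 0.089 and 0.101 m and angle between the x axis of each of fresh1, fresh2, fresh3, fresh4 and the x axis of dryer, either way round below 0.25 rad and x of fresh2_center in the frame of dryer between -0.018 and 0.018 m and y of fresh2_center in the frame of dryer between -0.172 and 0.172 m and z of fresh2_center in the frame of dryer between 0.089 and 0.101 m and x of fresh3_center in the frame of dryer between -0.018 and 0.018 m and y of fresh3_center in the frame of dryer between -0.172 and 0.172 m and z of fresh3_center in the frame of dryer between 0.089 and 0.101 m and x of fresh4_center in the frame of dryer between -0.018 and 0.018 m and y of fresh4_center in the frame of dryer between -0.172 and 0.172 m and z of fresh4_center in the frame of dryer between 0.089 and 0.101 m and horizontal distance between fresh1_center and fresh2_center above 0.048 m and horizontal distance between each of fresh1_center, fresh2_center and fresh3_center above 0.048 m and horizontal distance between each of fresh1_center, fresh2_center, fresh3_center and fresh4_center above 0.048 m and x of ripe_center in the frame of board between -0.06 and 0.06 m and y of ripe_center in the frame of board between -0.05 and 0.05 m and z of ripe_center in the frame of board between 0.032 and 0.044 m and linear speed of each of fresh1, fresh2, fresh3, fresh4, ripe below 0.03 m/s and ((value of joint dial between 1.91114 and 2.27766 rad and (height (world z) of fresh2 above -5 m or value of joint dial above 100 rad) and (height (world z) of fresh3 above -5 m or value of joint dial above 100 rad) and (height (world z) of fresh4 above -5 m or value of joint dial above 100 rad)) or (value of joint dial between 1.38754 and 1.75406 rad and (height (world z) of fresh2 above 50 m and value of joint dial below 100 rad) and (height (world z) of fresh3 above -5 m or value of joint dial above 100 rad) and (height (world z) of fresh4 above -5 m or value of joint dial above 100 rad)) or (value of joint dial between 1.38754 and 1.75406 rad and (height (world z) of fresh3 above 50 m and value of joint dial below 100 rad) and (height (world z) of fresh2 above -5 m or value of joint dial above 100 rad) and (height (world z) of fresh4 above -5 m or value of joint dial above 100 rad)) or (value of joint dial between 1.38754 and 1.75406 rad and (height (world z) of fresh4 above 50 m and value of joint dial below 100 rad) and (height (world z) of fresh2 above -5 m or value of joint dial above 100 rad) and (height (world z) of fresh3 above -5 m or value of joint dial above 100 rad)) or (value of joint dial between 0.86394 and 1.23046 rad and (height (world z) of fresh3 above 50 m and value of joint dial below 100 rad) and (height (world z) of fresh4 above 50 m and value of joint dial below 100 rad)) or (value of joint dial between 0.86394 and 1.23046 rad and (height (world z) of fresh2 above 50 m and value of joint dial below 100 rad) and (height (world z) of fresh4 above 50 m and value of joint dial below 100 rad)) or (value of joint dial between 0.86394 and 1.23046 rad and (height (world z) of fresh2 above 50 m and value of joint dial below 100 rad) and (height (world z) of fresh3 above 50 m and value of joint dial below 100 rad))) and velocity of joint dial between -0.05 and 0.05 rad/s); the robot touches nothing.
It fails at once if the jar is pushed away or knocked over (distance of jar from where it was at the start of the episode above 0.04 m or angle between jar's own z axis and vertical above 0.5 rad).
It fails at once if the brush is pushed away or knocked over (distance of brush from where it was at the start of the episode above 0.04 m).
It fails at once if the tomme is pushed away or knocked over (distance of tomme from where it was at the start of the episode above 0.04 m or angle between tomme's own z axis and vertical above 0.5 rad).
Of fresh2, fresh3, fresh4 only 1 to 3 are there at a start; the rules pass over those that are not, and their reading is None.
At some moment in a run one of fresh1, fresh2, fresh3, fresh4, ripe may be knocked a few centimetres aside while the robot is not near it.
Once in a run the grip may slacken for a moment while it holds something.
It also fails if it takes over 210 s, if anything falls off the work surface, if the arm or the gripper's body presses on something with over 40 N, if the wrist force passes 120 N, or if a joint passes its speed limit or range.

## Working session

There is one attempt and no reset: what is moved stays moved. The work goes in short steps, Python scripts to look and compute and a tool call to move; the robot and the scene stay as the last step left them, time stands still between calls to the robot, and variables do not carry over. Pictures are saved under pics/ and viewed, at most 14 in all, crops included, and the job is handed in when it is done.

Besides the shell and the picture viewer there is one more tool, called after "Emit:" as name([rows], argument=value, ...), one row to a line, values as JSON. move_arm: Moves the arm, as the interface text tells. Its arguments: {"type":"object","properties":{"targets":{"type":"array","items":{"type":"array","items":{"type":"number"}}}},"required":["targets"]}

```bash
ls; mkdir -p pics
cat > h.py <<'E'
import numpy as np, cv2
from scipy.spatial.transform import Rotation as Ro
from bench import ctrl
def snap(name,fn=None):
    d=ctrl.get_image(name); d['R']=np.array(d['R']);d['t']=np.array(d['t'])
    if fn: cv2.imwrite('pics/'+fn,d['frame'][:,:,::-1])
    d['f']=d['frame'].shape[0]/2/np.tan(np.radians(d['vfov'])/2); return d
def ray(d,u,v,z):
    r=d['R'].T@np.array([(u-d['cx'])/d['f'],(v-d['cy'])/d['f'],1]); c=-d['R'].T@d['t']
    return c+r*(z-c[2])/r[2]
def proj(d,X):
    p=d['R']@np.array(X)+d['t']; return d['f']*p[0]/p[2]+d['cx'],d['f']*p[1]/p[2]+d['cy']
E
python3 - <<'E'
from h import *
a=snap('top','t0.png');b=snap('scene','s0.png')
for d in(a,b): print(d['vfov'],d['cx'],d['cy'],-d['R'].T@d['t'],d['R'].round(3).tolist(), {k:v for k,v in d.items() if k not in('frame','R','t')}.keys())
s=ctrl.read_state();print(s)
E
```

```text
pics
49.680620558592565 278.39963928137473 204.0423025476257 [ 0.51387022 -0.07851346  1.47247794] [[-0.023, -1.0, -0.004], [-0.998, 0.024, -0.06], [0.061, 0.002, -0.998]] dict_keys(['vfov', 'cx', 'cy', 'f'])
43.903297342906804 278.5036685684932 204.76956763435436 [ 1.45228407 -0.55635829  1.36052365] [[0.507, 0.862, -0.005], [0.678, -0.402, -0.615], [-0.532, 0.308, -0.788]] dict_keys(['vfov', 'cx', 'cy', 'f'])
{'time_s': 0.1, 'q': array([-1.43450145e+00,  4.94164288e-01,  1.34603556e+00, -4.26415932e-06,
        1.30247713e+00, -9.55032339e-02]), 'joint_velocities': array([ 0.00025509, -0.00115105,  0.00010363, -0.00028842, -0.00086886,
       -0.00179324]), 'joint_efforts': array([ 3.00216307e-03, -8.80237412e+01, -3.82546449e+01,  7.05789775e-02,
        4.82639205e-02, -2.85126265e-05]), 'eef_pos': array([ 0.14353625, -0.60796769,  0.21338238]), 'ee_rot': array([ 9.93291008e-01,  1.15640306e-01, -1.31121264e-05, -5.42007213e-04]), 'contact_force': array([0.01133872, 0.06665465, 0.19919944]), 'moment': array([-0.0285454 ,  0.024288  ,  0.04162352]), 'gripper_force': 0.0, 'finger_gap': 0.09149046125761409}
```

View pics/t0.png

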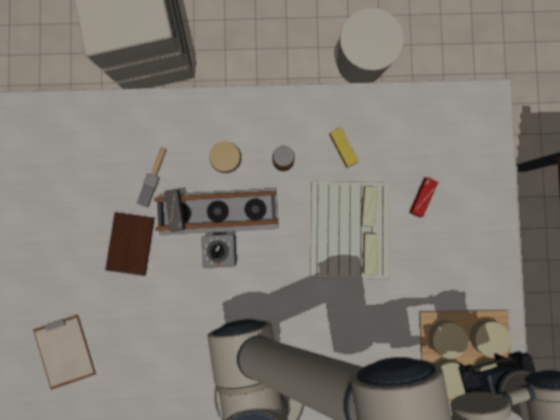

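View pics/s0.png

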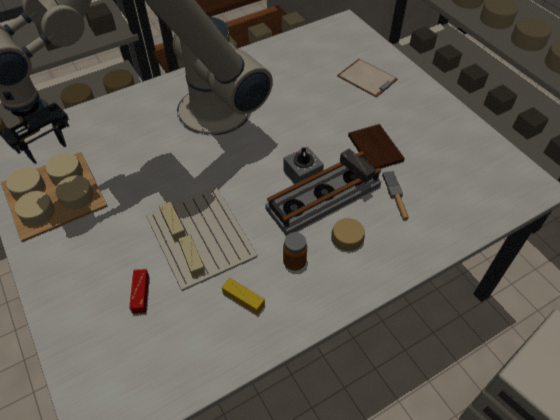

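Run:
```python
from h import *
t=cv2.imread('pics/t0.png');s=cv2.imread('pics/s0.png')
r=lambda i,x,y,w,h,k:cv2.resize(i[y:y+h,x:x+w],None,fx=k,fy=k,interpolation=cv2.INTER_CUBIC)
A=r(t,100,170,190,110,4);cv2.imwrite('pics/c1.png',A)
B=r(t,300,170,100,120,3);C=r(t,410,300,130,120,3)
D=r(s,260,120,130,100,3)
out=np.zeros((600,800,3),np.uint8)
for im,(x,y) in((B,(0,0)),(C,(310,0))): out[y:y+im.shape[0],x:x+im.shape[1]]=im
out[362:362+238,0:390]=D[:238]
cv2.imwrite('pics/c2.png',out)
```

```text
(no output)
```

View pics/c1.png

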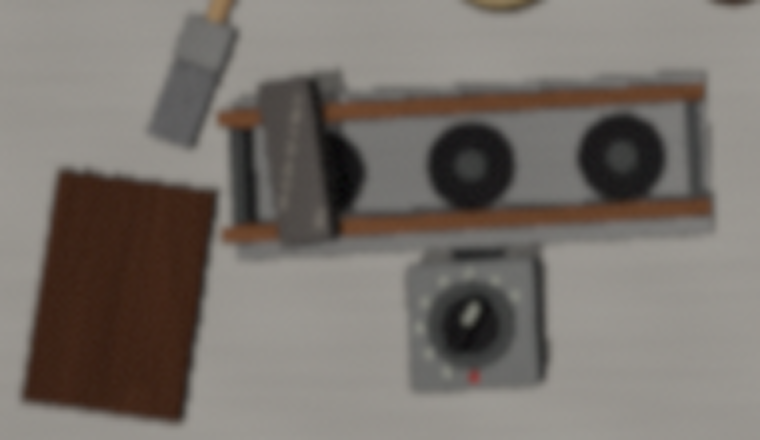

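View pics/c2.png

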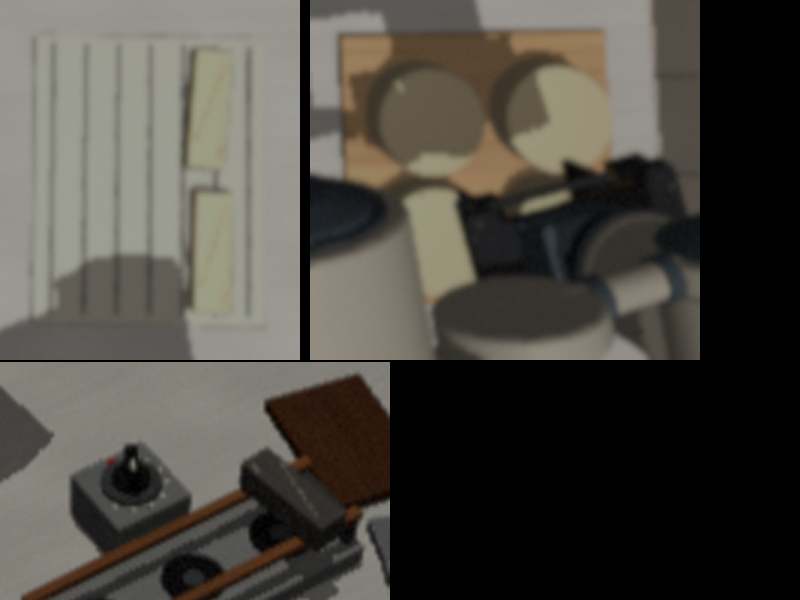

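```bash
cat >> h.py <<'E'
def rect(pts):
    p=np.array(pts)[:,:2]; r=cv2.minAreaRect((p*1000).astype(np.float32)); b=cv2.boxPoints(r)/1000
    e=b[1]-b[0] if np.linalg.norm(b[1]-b[0])>np.linalg.norm(b[2]-b[1]) else b[2]-b[1]
    a=np.arctan2(e[1],e[0]); a=(a+np.pi/2)%np.pi-np.pi/2
    return np.array(r[0])/1000,np.array(sorted(r[1]))/1000,a
def blobs(d,mask,z,amin=60):
    n,l,st,c=cv2.connectedComponentsWithStats(mask.astype(np.uint8)); o=[]
    for i in range(1,n):
        if st[i,4]<amin: continue
        k=cv2.findContours((l==i).astype(np.uint8),0,cv2.CHAIN_APPROX_NONE)[0][0][:,0]
        o.append((c[i].round(),st[i,4],rect([ray(d,u,v,z) for u,v in k])))
    return o
def show(o):
    for c,n,(m,s,a) in o: print(c,n,'mid',m.round(4),'size',s.round(3),'long axis',round(float(a),3))
E
python3 - <<'E'
from h import *
d=snap('top'); hsv=cv2.cvtColor(d['frame'],cv2.COLOR_RGB2HSV).astype(int)
P=lambda x,y,z:ray(d,100+x/4,170+y/4,z)
a,b,c,e=[P(*q,.075) for q in((218,120),(703,92),(222,236),(713,208))]
print('slats',a,b,c,e,np.linalg.norm(a-b),np.linalg.norm(c-e),'mid',(a+b+c+e)/4, 'ydir',[np.arctan2(*( (p-q)[[1,0]])) -np.pi/2 for p,q in((a,b),(c,e))])
box=[P(*q,.07) for q in((408,268),(538,262),(543,385),(412,392))]; print('box',np.mean(box,0)); print('grip',P(465,323,.114))
print('ptr',P(462,326,.114),P(476,302,.114))
H,S,V=[hsv[:,:,i] for i in range(3)]
for u,v in((371,206),(330,230),(130,243),(453,375),(174,210),(370,254),(340,60)): print((u,v),hsv[v,u])
bm=(S>110)&(V<100)&(H<20); bm[:,:100]=0;bm[:,156:]=0;bm[:200]=0;bm[285:]=0
print('board');show(blobs(d,bm,.018))
fm=(H>18)&(H<40)&(S>50)&(V>90); fm[:,:310]=0; fm[:,390:]=0;fm[:180]=0;fm[280:]=0
print('fresh');show(blobs(d,fm,.052))
print('ripe',rect([P(*q,.115) for q in((260,86),(310,80),(334,238),(288,246))]))
E
```

```text
slats [0.62014381 0.30727915 0.075     ] [ 0.63298279 -0.0679142   0.075     ] [0.53055549 0.30480745 0.075     ] [ 0.54324194 -0.07355061  0.075     ] 0.3754129551037517 0.3785706900329894 mid [0.58173101 0.11765545 0.075     ] ydir [np.float64(0.034206294434497186), np.float64(0.033517707488017745)]
box [0.45639214 0.11157135 0.07      ]
grip [0.46106219 0.11320745 0.114     ]
ptr [0.45888698 0.11547857 0.114     ] [0.47647342 0.10476176 0.114     ]
(371, 206) [ 30  42 156]
(330, 230) [ 33  16 156]
(130, 243) [ 10 147  59]
(453, 375) [ 25  51 154]
(174, 210) [15 26 79]
(370, 254) [ 26  51 155]
(340, 60) [19 36 57]
board
[130. 244.] 2153 mid [0.4872 0.4037] size [0.123 0.18 ] long axis -0.16
fresh
ripe (array([0.58437579, 0.23675311]), array([0.03776012, 0.12213441]), np.float32(0.14881301))
```

Emit:
move_arm([
  [7.8,-10.4,0,0,0,0,1],
  [7.8,-10.4,0,0,0,0,1],
  [7.8,-10.4,0,0,0,0,1],
  [7.8,-10.4,0,0,0,0,1],
  [7.8,-10.4,0,0,0,0,1],
])

```text
time_s: 0.78
eef_pos: [0.269, -0.3201, 0.2139]
ee_rot: [0.993, 0.115, 0.0, 0.0]
contact_force: [0.8, 0.8, -0.4]
finger_gap: 0.0912
gripper_force: 0.0
```

```bash
cat >> h.py <<'E'
def pose():
    s=ctrl.read_state(); R=Ro.from_quat(s['ee_rot']).as_matrix()
    return np.array(s['eef_pos']),R,s
def go(x,y,z,yaw,cur=None):
    """row for a target from cur=(x,y,z,yaw) or the measured pose"""
    if cur is None:
        p,R,s=pose(); cy=np.arctan2(R[1,0],R[0,0])
    else: p=np.array(cur[:3]);cy=cur[3];s=None
    c,sn=np.cos(cy),np.sin(cy); D=np.array([x,y,z])-p
    dyaw=(yaw-cy+np.pi)%(2*np.pi)-np.pi
    row=[(c*D[0]+sn*D[1])/.06,(sn*D[0]-c*D[1])/.06,-D[2]/.06,0,0,-dyaw]
    print('row',np.round(row,2).tolist(),'dist/row',round(np.linalg.norm(D)/.0625,1),'yaw rows',round(abs(dyaw)/.1867,1))
def stat():
    p,R,s=pose(); print('t',round(s['time_s'],2),'p',p.round(4),'yaw',round(np.arctan2(R[1,0],R[0,0]),3),'tilt',R[2].round(3),'gap',round(s['finger_gap'],4),'F',s['contact_force'].round(1),'q6',round(s['q'][5],2))
E
python3 -c "
from h import *
stat(); go(.458,.113,.2,-.49)"
```

```text
t 0.78 p [ 0.269  -0.3201  0.2139] yaw 0.231 tilt [ 0.  0. -1.] gap 0.0912 F [ 0.8  0.8 -0.4] q6 0.32
row [4.72, -6.3, 0.23, 0.0, 0.0, 0.72] dist/row 7.6 yaw rows 3.9
```

Emit:
move_arm([
  [2.7,-3.5,0.2,0,0,0,1],
  [2.7,-3.5,0.2,0,0,0,1],
  [2.7,-3.5,0.2,0,0,0,1],
  [2.7,-3.5,0.2,0,0,0,1],
  [2.7,-3.5,0.2,0,0,0,1],
])

```text
time_s: 1.4
eef_pos: [0.3786, -0.0772, 0.2018]
ee_rot: [0.993, 0.118, -0.0, -0.0]
contact_force: [0.6, -0.4, 0.8]
finger_gap: 0.0913
gripper_force: 0.0
```

Emit:
move_arm([
  [2.0,-2.8,0,0,0,0.72,0],
  [2.0,-2.8,0,0,0,0.72,0],
  [2.0,-2.8,0,0,0,0.72,0],
  [2.0,-2.8,0,0,0,0.72,0],
  [2.0,-2.8,0,0,0,0.72,0],
])

```text
time_s: 2.02
eef_pos: [0.457, 0.1133, 0.2018]
ee_rot: [0.97, -0.243, 0.0, -0.0]
contact_force: [-0.7, 0.1, -1.3]
finger_gap: 0.0463
gripper_force: 0.0
```

```bash
cat >> h.py <<'E'
def fresh(d,z=.052):
    f=cv2.cvtColor(d['frame'],cv2.COLOR_RGB2HSV).astype(int); H,S,V=f[:,:,0],f[:,:,1],f[:,:,2]
    return blobs(d,(H>18)&(H<40)&(S>33)&(S<110)&(V>105),z,100)
E
python3 -c "
from h import *
stat(); go(.458,.113,.15,-.49)
d=snap('top','t1.png');show(fresh(d))
snap('scene','s1.png')"
```

```text
t 2.02 p [0.457  0.1133 0.2018] yaw -0.49 tilt [ 0.    -0.001 -1.   ] gap 0.0463 F [-0.7  0.1 -1.3] q6 2.18
row [0.02, -0.0, 0.86, 0.0, 0.0, -0.0] dist/row 0.8 yaw rows 0.0
[347. 145.] 100 mid [ 0.7774 -0.2851] size [0.048 0.129] long axis 0.443
[224. 156.] 734 mid [0.7561 0.093 ] size [0.095 0.098] long axis -0.803
[369. 206.] 522 mid [ 0.5873 -0.3604] size [0.041 0.127] long axis -0.108
[370. 253.] 532 mid [ 0.4392 -0.3584] size [0.04  0.127] long axis -0.036
[211. 246.] 113 mid [0.4691 0.1382] size [0.031 0.059] long axis -0.014
[178. 250.] 495 mid [0.4576 0.2395] size [0.06  0.162] long axis -1.379
[211. 271.] 104 mid [0.407  0.1441] size [0.033 0.097] long axis 0.575
[183. 280.] 466 mid [0.3737 0.23  ] size [0.062 0.162] long axis 1.548
[218. 299.] 115 mid [0.3115 0.1199] size [0.028 0.056] long axis 0.086
[450. 340.] 1013 mid [ 0.1672 -0.5933] size [0.105 0.106] long axis -0.023
[493. 339.] 1017 mid [ 0.1673 -0.724 ] size [0.106 0.108] long axis 1.548
[189. 345.] 751 mid [0.1677 0.2103] size [0.078 0.212] long axis -1.316
[147. 344.] 104 mid [0.1788 0.3398] size [0.025 0.052] long axis -0.006
[452. 380.] 1017 mid [ 0.0468 -0.5938] size [0.104 0.105] long axis -0.044
[495. 379.] 1024 mid [ 0.0468 -0.724 ] size [0.105 0.107] long axis 1.549
```

View pics/t1.png

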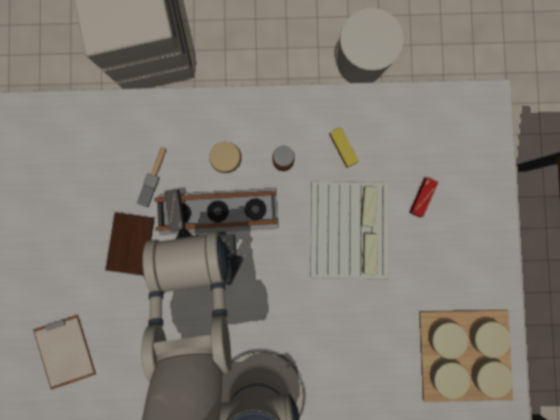

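View pics/s1.png

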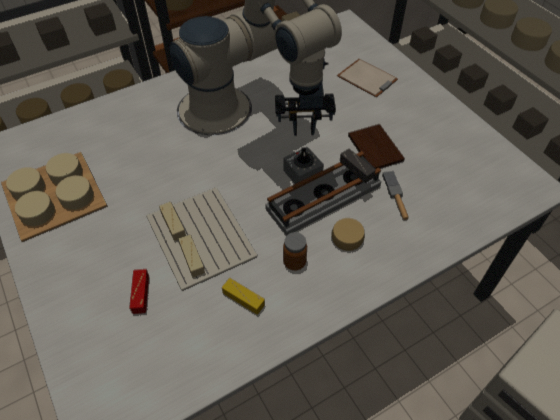

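Emit:
move_arm([
  [0,0,0.9,0,0,0,0],
  [0,0,1.85,0,0,0,0],
  [0,0,1.85,0,0,0,0],
  [0,0,1.85,0,0,0,-1],
  [0,0,1.85,0,0,0,-1],
])

```text
time_s: 2.75
eef_pos: [0.4573, 0.1107, 0.0929]
ee_rot: [0.97, -0.241, 0.001, -0.001]
contact_force: [-0.8, -0.6, -0.5]
finger_gap: 0.0284
gripper_force: 0.0
```

Emit:
move_arm([
  [0,0,0,0,0,0,-1],
  [0,0,0,0,0,0,-1],
  [0,0,0,0,0,-0.15,-1],
  [0,0,0,0,0,-0.3,-1],
  [0,0,0,0,0,-0.3,-1],
])

```text
time_s: 3.38
eef_pos: [0.4599, 0.115, 0.0929]
ee_rot: [0.996, -0.093, 0.004, -0.004]
contact_force: [9.7, 50.2, -4.1]
finger_gap: 0.0139
gripper_force: 30.0
```

```bash
python3 -c "
from h import *
stat(); print(pose()[2]['moment'],pose()[2]['gripper_force'])"
```

```text
t 3.38 p [0.4599 0.115  0.0929] yaw -0.187 tilt [ 0.007 -0.008 -1.   ] gap 0.0139 F [ 9.7 50.2 -4.1] q6 1.87
[ 9.3381289  -1.47182607  0.18539017] 29.973529279232025
```

Emit:
move_arm([
  [0.02,-0.07,0,0,0,0,-1],
  [0.02,-0.07,0,0,0,0,-1],
])

```text
time_s: 3.62
eef_pos: [0.46, 0.1157, 0.0928]
ee_rot: [0.996, -0.094, 0.002, -0.001]
contact_force: [2.3, 8.8, 10.0]
finger_gap: 0.0136
gripper_force: 30.0
```

Emit:
move_arm([
  [0,-0.01,0,0,0,-0.17,-1],
  [0,-0.01,0,0,0,-0.34,-1],
  [0,-0.01,0,0,0,-0.5,-1],
  [0,-0.01,0,0,0,-0.66,-1],
  [0,-0.01,0,0,0,-0.8,-1],
])

```text
time_s: 4.25
eef_pos: [0.46, 0.1158, 0.0928]
ee_rot: [0.953, 0.304, 0.002, 0.0]
contact_force: [1.8, 5.0, 7.7]
finger_gap: 0.0139
gripper_force: 30.0
```

Emit:
move_arm([
  [0,0,0,0,0,-0.17,-1],
  [0,0,0,0,0,-0.34,-1],
  [0,0,0,0,0,-0.5,-1],
  [0,0,0,0,0,-0.66,-1],
  [0,0,0,0,0,-0.8,-1],
])

```text
time_s: 4.88
eef_pos: [0.4601, 0.1158, 0.0928]
ee_rot: [0.759, 0.651, 0.002, 0.001]
contact_force: [1.7, 4.5, 10.2]
finger_gap: 0.0136
gripper_force: 30.0
```

```bash
python3 -c "
from h import *
stat(); print(pose()[2]['moment'],pose()[2]['gripper_force'])"
```

```text
t 4.88 p [0.4601 0.1158 0.0928] yaw 1.417 tilt [ 0.002  0.004 -1.   ] gap 0.0136 F [ 1.7  4.5 10.2] q6 0.27
[ 0.62560795 -0.29392976  0.00384767] 30.003105998039246
```

Emit:
move_arm([
  [0,0,0,0,0,-0.18,-1],
  [0,0,0,0,0,-0.36,-1],
  [0,0,0,0,0,-0.53,-1],
  [0,0,0,0,0,-0.7,-1],
  [0,0,0,0,0,-0.87,-1],
])

```text
time_s: 5.5
eef_pos: [0.4601, 0.1158, 0.0928]
ee_rot: [0.414, 0.91, 0.001, 0.002]
contact_force: [2.5, 5.1, 9.8]
finger_gap: 0.0138
gripper_force: 30.0
```

Emit:
move_arm([
  [0,0,0,0,0,-0.17,-1],
  [0,0,0,0,0,-0.34,-1],
  [0,0,0,0,0,-0.51,-1],
  [0,0,0,0,0,-0.68,-1],
  [0,0,0,0,0,-0.8,-1],
])

```text
time_s: 6.12
eef_pos: [0.46, 0.1159, 0.0928]
ee_rot: [0.027, 1.0, 0.001, 0.002]
contact_force: [2.2, 5.1, 9.4]
finger_gap: 0.0138
gripper_force: 30.0
```

Emit:
move_arm([
  [0,0,0,0,0,-0.07,-1],
  [0,0,0,0,0,-0.07,-1],
])

```text
time_s: 6.38
eef_pos: [0.46, 0.1158, 0.0928]
ee_rot: [-0.006, 1.0, 0.001, 0.002]
contact_force: [1.9, 4.8, 11.0]
finger_gap: 0.0136
gripper_force: 30.0
```

```bash
python3 -c "
from h import *
stat(); print(pose()[2]['moment'],pose()[2]['gripper_force'])"
```

```text
t 6.38 p [0.46   0.1158 0.0928] yaw -3.13 tilt [-0.004  0.001 -1.   ] gap 0.0136 F [ 1.9  4.8 11. ] q6 -1.46
[ 0.94493564 -0.22496462  0.03662782] 30.0040403008461
```

Emit:
move_arm([
  [0,0,0,0,0,0,0.2],
  [0,0,0,0,0,0,0.2],
  [0,0,-0.6,0,0,0,0.55],
  [0,0,-1.6,0,0,0,0.55],
  [0,0,-1.6,0,0,0,0.55],
])

```text
time_s: 7.0
eef_pos: [0.4604, 0.1155, 0.1908]
ee_rot: [-0.005, 1.0, 0.0, 0.003]
contact_force: [0.3, 0.3, -1.0]
finger_gap: 0.0611
gripper_force: 0.0
```

```bash
python3 -c "
from h import *
stat(); go(.585,.2385,.19,.149+np.pi)
import sys
d=snap('top','t2.png');s=snap('scene')
im=d['frame'][170:285,100:290]
cv2.imwrite('pics/c3.png',cv2.resize(np.vstack([im,s['frame'][120:235,240:430]])[:,:,::-1],None,fx=2.5,fy=2.5,interpolation=cv2.INTER_CUBIC))"
```

```text
t 7.0 p [0.4604 0.1155 0.1908] yaw -3.131 tilt [-0.007  0.001 -1.   ] gap 0.0611 F [ 0.3  0.3 -1. ] q6 -1.46
row [-2.1, 2.03, 0.01, 0.0, 0.0, -0.14] dist/row 2.8 yaw rows 0.7
```

View pics/c3.png

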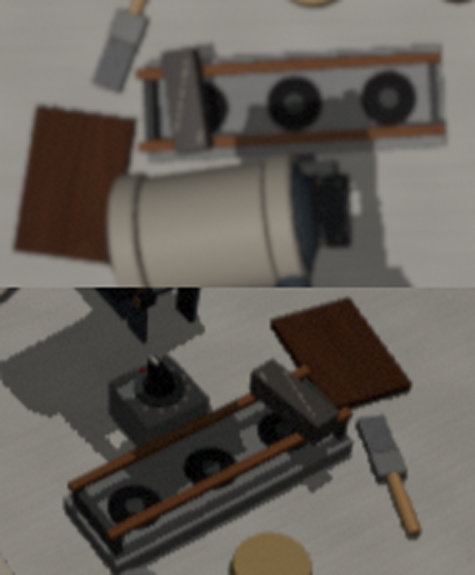

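Emit:
move_arm([
  [-2.1,2.03,0,0,0,-0.14,0.55],
  [-2.1,2.03,0,0,0,-0.14,0.55],
  [-2.1,2.03,0,0,0,-0.14,0.55],
  [-2.1,2.03,0,0,0,-0.14,0.55],
])

```text
time_s: 7.6
eef_pos: [0.5841, 0.2403, 0.1846]
ee_rot: [-0.076, 0.997, -0.0, -0.001]
contact_force: [-0.6, -0.9, 0.4]
finger_gap: 0.0704
gripper_force: 0.0
```

```bash
python3 -c "
from h import *
stat(); go(.585,.2385,.082,.149+np.pi)
d=snap('top');s=snap('scene')
cv2.imwrite('pics/c4.png',cv2.resize(np.vstack([d['frame'][170:285,100:290],s['frame'][120:235,240:430]])[:,:,::-1],None,fx=2.5,fy=2.5,interpolation=cv2.INTER_CUBIC))"
```

```text
t 7.6 p [0.5841 0.2403 0.1846] yaw -2.99 tilt [ 0.002 -0.    -1.   ] gap 0.0704 F [-0.6 -0.9  0.4] q6 -1.43
row [-0.01, -0.03, 1.71, 0.0, 0.0, 0.0] dist/row 1.6 yaw rows 0.0
```

View pics/c4.png

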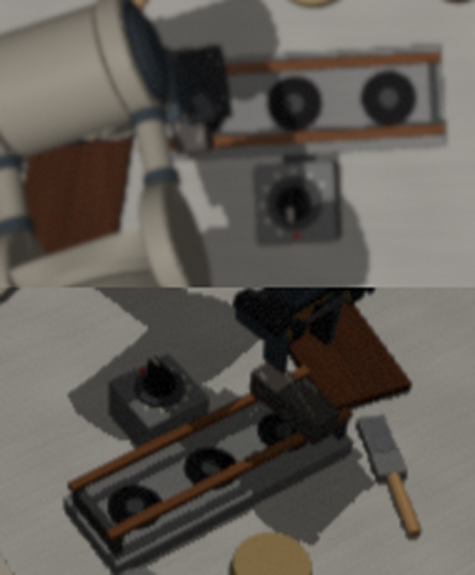

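Emit:
move_arm([
  [0,-0.03,0.85,0,0,0,0.55],
  [0,-0.03,1.7,0,0,0,0.55],
  [0,-0.03,1.7,0,0,0,0.55],
  [0,-0.03,1.7,0,0,0,-0.6],
  [0,-0.03,1.7,0,0,0,-0.6],
])

```text
time_s: 8.32
eef_pos: [0.5844, 0.2367, 0.0871]
ee_rot: [-0.075, 0.997, 0.0, 0.002]
contact_force: [-0.2, -0.1, -0.3]
finger_gap: 0.0537
gripper_force: 0.0
```

Emit:
move_arm([
  [0,0,0,0,0,0,-0.6],
  [0,0,0,0,0,0,-0.6],
  [0,0,-0.5,0,0,0,-0.6],
  [0,0,-1.2,0,0,0,-0.6],
  [0,0,-1.2,0,0,0,-0.6],
])

```text
time_s: 8.95
eef_pos: [0.5851, 0.2371, 0.1603]
ee_rot: [-0.075, 0.997, 0.001, 0.003]
contact_force: [-0.3, -0.6, -2.3]
finger_gap: 0.0396
gripper_force: 30.0
```

```bash
python3 -c "
from h import *
stat(); go(.488,.405,.15,-.16+np.pi)"
```

```text
t 8.95 p [0.5851 0.2371 0.1603] yaw -2.991 tilt [-0.006  0.001 -1.   ] gap 0.0396 F [-0.3 -0.6 -2.3] q6 -1.43
row [1.18, 3.01, 0.17, 0.0, 0.0, 0.31] dist/row 3.1 yaw rows 1.7
```

Emit:
move_arm([
  [0.4,1,0,0,0,0.1,-0.6],
  [0.8,2,0,0,0,0.2,-0.6],
  [1.18,3.01,0,0,0,0.31,-0.6],
  [1.18,3.01,0,0,0,0.31,-0.6],
  [1.18,3.01,0,0,0,0.31,-0.6],
])

```text
time_s: 9.57
eef_pos: [0.4858, 0.4046, 0.1563]
ee_rot: [0.079, 0.997, -0.0, -0.0]
contact_force: [0.6, -0.9, -2.1]
finger_gap: 0.0398
gripper_force: 30.0
```

```bash
python3 -c "
from h import *
stat(); go(.488,.405,.031,-.16+np.pi)"
```

```text
t 9.57 p [0.4858 0.4046 0.1563] yaw 2.984 tilt [ 0.001 -0.001 -1.   ] gap 0.0398 F [ 0.6 -0.9 -2.1] q6 -0.81
row [-0.04, 0.01, 2.09, 0.0, 0.0, 0.0] dist/row 2.0 yaw rows 0.0
```

Emit:
move_arm([
  [0,0,0.8,0,0,0,-0.6],
  [0,0,1.6,0,0,0,-0.6],
  [0,0,2.0,0,0,0,-0.6],
  [0,0,2.08,0,0,0,-0.6],
  [0,0,2.08,0,0,0,-0.6],
])

```text
time_s: 10.2
eef_pos: [0.4871, 0.404, 0.0326]
ee_rot: [0.08, 0.997, 0.0, 0.0]
contact_force: [0.0, -0.3, -2.1]
finger_gap: 0.0396
gripper_force: 30.0
```

```bash
python3 -c "
from h import *
stat()"
```

```text
t 10.2 p [0.4871 0.404  0.0326] yaw 2.981 tilt [-0.  0. -1.] gap 0.0396 F [ 0.  -0.3 -2.1] q6 -0.81
```

Emit:
move_arm([
  [0,0,0.05,0,0,0,-0.6],
  [0,0,0.05,0,0,0,-0.6],
  [0,0,0.04,0,0,0,0.4],
  [0,0,0.04,0,0,0,0.4],
  [0,0,0.04,0,0,0,0.4],
])

```text
time_s: 10.82
eef_pos: [0.4864, 0.4046, 0.0299]
ee_rot: [0.08, 0.997, 0.0, 0.0]
contact_force: [0.9, 0.0, 0.1]
finger_gap: 0.0633
gripper_force: 0.0
```

Emit:
move_arm([
  [0,0,-0.8,0,0,0,0.4],
  [0,0,-1.8,0,0,0,0.4],
  [0,0,-2.8,0,0,0,0.55],
  [0,0,-2.8,0,0,0,0.55],
])

```text
time_s: 11.32
eef_pos: [0.4883, 0.406, 0.2029]
ee_rot: [0.08, 0.997, 0.003, 0.003]
contact_force: [-0.4, -0.5, -0.4]
finger_gap: 0.0709
gripper_force: 0.0
```

```bash
python3 -c "
from h import *
stat(); show([b for b in fresh(snap('top')) if b[0][0]>300 and b[0][0]<400])
go(.439+.002,-.358+.001,.2,-.036+np.pi)
go(.439+.002,-.358+.001,.2,-.036)"
```

```text
t 11.32 p [0.4883 0.406  0.2029] yaw 2.982 tilt [-0.006  0.006 -1.   ] gap 0.0709 F [-0.4 -0.5 -0.4] q6 -0.81
[346. 145.] 102 mid [ 0.7774 -0.2851] size [0.048 0.129] long axis 0.443
[369. 206.] 526 mid [ 0.5874 -0.3604] size [0.041 0.127] long axis -0.108
[370. 253.] 534 mid [ 0.4392 -0.3584] size [0.041 0.127] long axis -0.036
row [-1.26, -12.66, -0.0, 0.0, 0.0, -0.12] dist/row 12.2 yaw rows 0.7
row [-1.26, -12.66, -0.0, 0.0, 0.0, 3.02] dist/row 12.2 yaw rows 16.2
```

Emit:
move_arm([
  [-0.1,-1,0,0,0,0,0.55],
  [-0.2,-2,0,0,0,0,0.55],
  [-0.3,-3,0,0,0,0,0.55],
  [-0.4,-4,0,0,0,0,0.55],
  [-0.5,-5,0,0,0,0,0.55],
])

```text
time_s: 12.0
eef_pos: [0.467, 0.1017, 0.1966]
ee_rot: [0.08, 0.997, -0.0, -0.001]
contact_force: [1.6, -0.3, -0.8]
finger_gap: 0.0705
gripper_force: 0.0
```

Emit:
move_arm([
  [-0.1,-1,0,0,0,0,0.55],
  [-0.2,-2,0,0,0,0,0.55],
  [-0.3,-3,0,0,0,0,0.55],
  [-0.4,-4,0,0,0,0,0.55],
  [-0.5,-5,0,0,0,0,0.55],
])

```text
time_s: 12.62
eef_pos: [0.449, -0.199, 0.1966]
ee_rot: [0.08, 0.997, 0.0, -0.001]
contact_force: [1.3, 0.5, -0.1]
finger_gap: 0.0707
gripper_force: 0.0
```

Emit:
move_arm([
  [-0.1,-1,0,0,0,-0.12,0.55],
  [-0.2,-2,0,0,0,-0.12,0.55],
  [-0.26,-2.66,0,0,0,-0.12,0.55],
  [-0.26,-2.66,0,0,0,-0.12,0.55],
])

```text
time_s: 13.12
eef_pos: [0.4391, -0.3595, 0.196]
ee_rot: [0.021, 1.0, 0.001, -0.001]
contact_force: [0.4, 1.3, -0.6]
finger_gap: 0.071
gripper_force: 0.0
```

```bash
python3 -c "
from h import *
stat(); d=snap('top');s=snap('scene'); show([b for b in fresh(d) if b[0][0]>300 and b[0][0]<400])
go(.441,-.357,.022,-.036+np.pi)
cv2.imwrite('pics/c5.png',cv2.resize(np.hstack([d['frame'][180:400,90:400],s['frame'][130:350,140:430]])[:,:,::-1],None,fx=1.3,fy=1.3))"
```

```text
t 13.12 p [ 0.4391 -0.3595  0.196 ] yaw 3.099 tilt [ 0.002  0.001 -1.   ] gap 0.071 F [ 0.4  1.3 -0.6] q6 -2.32
[346. 145.] 105 mid [ 0.7773 -0.285 ] size [0.048 0.129] long axis 0.445
[370. 201.] 354 mid [ 0.5919 -0.3623] size [0.044 0.116] long axis -0.035
[367. 374.] 1523 mid [ 0.0698 -0.3248] size [0.132 0.202] long axis -0.279
[326. 403.] 648 mid [-0.0229 -0.2079] size [0.064 0.162] long axis 0.771
row [-0.03, -0.0, 2.91, 0.0, 0.0, -0.0] dist/row 2.8 yaw rows 0.0
```

View pics/c5.png

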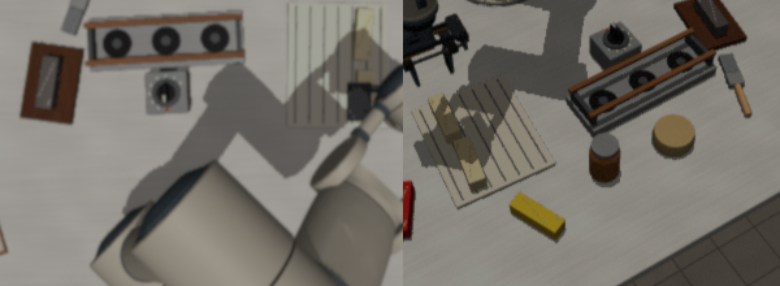

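Emit:
move_arm([
  [-0.03,0,1,0,0,0,0.55],
  [-0.03,0,2,0,0,0,0.55],
  [-0.03,0,2.7,0,0,0,0.55],
  [-0.03,0,2.88,0,0,0,0.55],
  [-0.03,0,2.88,0,0,0,0.55],
])

```text
time_s: 13.85
eef_pos: [0.4421, -0.3568, 0.0253]
ee_rot: [0.019, 1.0, 0.0, -0.0]
contact_force: [0.5, -0.5, 0.3]
finger_gap: 0.071
gripper_force: 0.0
```

Emit:
move_arm([
  [0,0,0,0,0,0,-0.6],
  [0,0,0,0,0,0,-0.6],
  [0,0,0,0,0,0,-0.6],
  [0,0,0,0,0,0,-0.6],
])

```text
time_s: 14.35
eef_pos: [0.4422, -0.3578, 0.0256]
ee_rot: [0.02, 1.0, -0.0, 0.0]
contact_force: [-1.1, 0.7, 9.0]
finger_gap: 0.04
gripper_force: 29.9
```

Emit:
move_arm([
  [0,0,-0.6,0,0,0,-0.6],
  [0,0,-1.4,0,0,0,-0.6],
  [0,0,-2.2,0,0,0,-0.6],
  [0,0,-2.6,0,0,0,-0.6],
  [0,0,-2.6,0,0,0,-0.6],
])

```text
time_s: 14.98
eef_pos: [0.4425, -0.3581, 0.1825]
ee_rot: [0.02, 1.0, -0.001, 0.001]
contact_force: [0.8, -1.0, -2.3]
finger_gap: 0.0398
gripper_force: 29.9
```

```bash
python3 -c "
from h import *
stat(); d=snap('top')
c=np.array([.584,.1195]);a=.034;R=np.array([[np.cos(a),-np.sin(a)],[np.sin(a),np.cos(a)]])
for y in(.07,-.07): t=c+R@[0,y];print(t);go(*t,.18,a+np.pi)"
```

```text
t 14.97 p [ 0.4425 -0.3581  0.1825] yaw 3.102 tilt [-0.002 -0.002 -1.   ] gap 0.0398 F [ 0.8 -1.  -2.3] q6 -2.32
[0.58162046 0.18945954]
row [-1.96, 9.2, 0.02, 0.0, 0.0, -0.07] dist/row 9.0 yaw rows 0.4
[0.58637954 0.04954046]
row [-2.14, 6.87, 0.02, 0.0, 0.0, -0.07] dist/row 6.9 yaw rows 0.4
```

Emit:
move_arm([
  [-0.2,0.9,0,0,0,-0.03,-0.6],
  [-0.4,1.8,0,0,0,-0.07,-0.6],
  [-0.6,2.8,0,0,0,-0.07,-0.6],
  [-0.8,3.7,0,0,0,-0.07,-0.6],
  [-1,4.6,0,0,0,-0.07,-0.6],
])

```text
time_s: 15.65
eef_pos: [0.5122, -0.0821, 0.1793]
ee_rot: [-0.015, 1.0, 0.0, -0.001]
contact_force: [1.6, -0.8, -1.9]
finger_gap: 0.0397
gripper_force: 29.9
```

```bash
python3 -c "
from h import *
stat(); go(.5816,.1895,.16,.034+np.pi)"
```

```text
t 15.65 p [ 0.5122 -0.0821  0.1793] yaw -3.111 tilt [ 0.002  0.001 -1.   ] gap 0.0397 F [ 1.6 -0.8 -1.9] q6 -1.87
row [-1.29, 4.49, 0.32, 0.0, 0.0, -0.0] dist/row 4.5 yaw rows 0.0
```

Emit:
move_arm([
  [-0.3,1,0,0,0,0,-0.6],
  [-0.6,2,0,0,0,0,-0.6],
  [-0.9,3,0,0,0,0,-0.6],
  [-1.28,4.4,0.2,0,0,0,-0.6],
  [-1.28,4.4,0.3,0,0,0,-0.6],
])

```text
time_s: 16.27
eef_pos: [0.5811, 0.1852, 0.1607]
ee_rot: [-0.016, 1.0, -0.0, -0.001]
contact_force: [0.1, -0.6, -2.5]
finger_gap: 0.04
gripper_force: 29.9
```

```bash
python3 -c "
from h import *
stat(); go(.5816,.1895,.09,.034+np.pi)
d=snap('top','t6.png');s=snap('scene')
cv2.imwrite('pics/c6.png',cv2.resize(np.hstack([d['frame'][180:290,100:290],s['frame'][100:210,240:430]])[:,:,::-1],None,fx=2,fy=2))"
```

```text
t 16.27 p [0.5811 0.1852 0.1607] yaw -3.109 tilt [ 0.002  0.    -1.   ] gap 0.04 F [ 0.1 -0.6 -2.5] q6 -1.39
row [-0.01, 0.07, 1.18, 0.0, 0.0, -0.0] dist/row 1.1 yaw rows 0.0
```

View pics/c6.png

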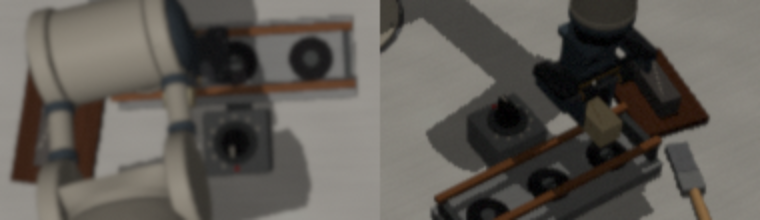

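Emit:
move_arm([
  [0,0,0.6,0,0,0,-0.6],
  [0,0,1.0,0,0,0,-0.6],
  [0,0,1.19,0,0,0,-0.6],
  [0,0,1.19,0,0,0,-0.6],
])

```text
time_s: 16.88
eef_pos: [0.5812, 0.1815, 0.0908]
ee_rot: [-0.015, 1.0, -0.0, -0.001]
contact_force: [-0.0, -0.8, -2.3]
finger_gap: 0.04
gripper_force: 30.0
```

```bash
python3 -c "
from h import *
stat()"
```

```text
t 16.88 p [0.5812 0.1815 0.0908] yaw -3.112 tilt [ 0.002 -0.    -1.   ] gap 0.04 F [-0.  -0.8 -2.3] q6 -1.4
```

Emit:
move_arm([
  [0,0,0.05,0,0,0,-0.6],
  [0,0,0.05,0,0,0,-0.6],
  [0,0,0.04,0,0,0,0.4],
  [0,0,0.04,0,0,0,0.4],
  [0,0,0.04,0,0,0,0.4],
])

```text
time_s: 17.5
eef_pos: [0.5818, 0.1822, 0.0893]
ee_rot: [-0.015, 1.0, 0.0, 0.0]
contact_force: [-0.3, -0.1, -0.6]
finger_gap: 0.0635
gripper_force: 0.0
```

Emit:
move_arm([
  [0,0,-0.6,0,0,0,0.4],
  [0,0,-1.6,0,0,0,0.4],
  [0,0,-1.8,0,0,0,0.55],
  [0,0,-1.8,0,0,0,0.55],
])

```text
time_s: 18.0
eef_pos: [0.5819, 0.1822, 0.1976]
ee_rot: [-0.015, 1.0, 0.0, 0.001]
contact_force: [-0.1, -0.8, -1.1]
finger_gap: 0.0707
gripper_force: 0.0
```

```bash
python3 -c "
from h import *
stat(); show([b for b in fresh(snap('top')) if b[0][0]>300 and b[0][0]<400 and b[0][1]<290])
go(.589,-.3595,.19,-.108+np.pi)"
```

```text
t 18.0 p [0.5819 0.1822 0.1976] yaw -3.111 tilt [-0.001  0.    -1.   ] gap 0.0707 F [-0.1 -0.8 -1.1] q6 -1.4
[347. 145.] 104 mid [ 0.7774 -0.2851] size [0.048 0.129] long axis 0.443
[369. 206.] 522 mid [ 0.5873 -0.3605] size [0.041 0.127] long axis -0.111
row [0.14, -9.03, 0.11, 0.0, 0.0, 0.14] dist/row 8.7 yaw rows 0.7
```

Emit:
move_arm([
  [0,-1,0,0,0,0,0.55],
  [0,-2,0,0,0,0,0.55],
  [0,-3,0,0,0,0,0.55],
  [0,-4,0,0,0,0,0.55],
  [0,-4.8,0,0,0,0,0.55],
])

```text
time_s: 18.68
eef_pos: [0.5892, -0.1079, 0.1951]
ee_rot: [-0.015, 1.0, 0.0, -0.001]
contact_force: [0.6, 0.3, -0.2]
finger_gap: 0.071
gripper_force: 0.0
```

Emit:
move_arm([
  [0.05,-1,0,0,0,0.14,0.55],
  [0.1,-2,0,0,0,0.14,0.55],
  [0.14,-3,0,0,0,0.14,0.55],
  [0.14,-4.2,0,0,0,0.14,0.55],
  [0.14,-4.2,0,0,0,0.14,0.55],
])

```text
time_s: 19.3
eef_pos: [0.5882, -0.3615, 0.1944]
ee_rot: [0.057, 0.998, 0.0, -0.001]
contact_force: [-0.1, 0.5, -0.1]
finger_gap: 0.0709
gripper_force: 0.0
```

```bash
python3 -c "
from h import *
stat(); go(.589,-.3595,.022,-.109+np.pi)
d=snap('top','t7.png');s=snap('scene')
cv2.imwrite('pics/c7.png',cv2.resize(np.vstack([d['frame'][170:290,100:400],s['frame'][130:290,130:430]])[:,:,::-1],None,fx=2,fy=2))
F=lambda z:[b for b in fresh(d,z) if b[0][1]<290 and 150<b[0][0]<400]
show(F(.115))"
```

```text
t 19.3 p [ 0.5882 -0.3615  0.1944] yaw 3.028 tilt [ 0.003  0.001 -1.   ] gap 0.0709 F [-0.1  0.5 -0.1] q6 -2.09
row [-0.01, 0.03, 2.87, 0.0, 0.0, -0.0] dist/row 2.8 yaw rows 0.0
[224. 156.] 738 mid [0.7454 0.0854] size [0.09  0.094] long axis -0.803
[193. 212.] 575 mid [0.5781 0.181 ] size [0.041 0.126] long axis 0.04
```

View pics/c7.png

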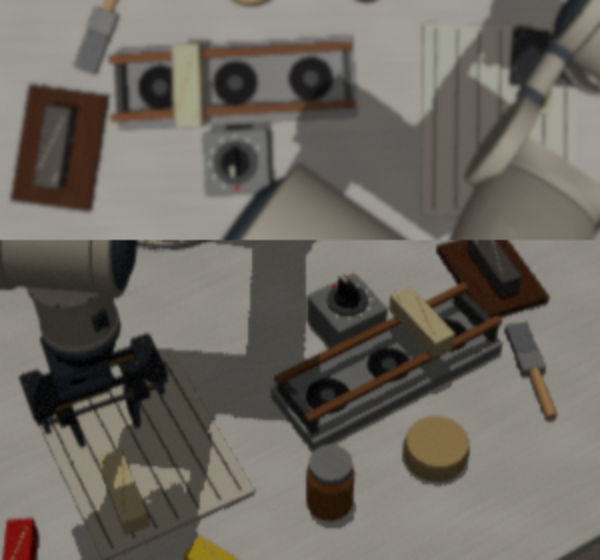

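Emit:
move_arm([
  [0,0.03,1,0,0,0,0.55],
  [0,0.03,2,0,0,0,0.55],
  [0,0.03,2.7,0,0,0,0.55],
  [0,0.03,2.86,0,0,0,0.55],
  [0,0.03,2.86,0,0,0,0.55],
])

```text
time_s: 20.02
eef_pos: [0.59, -0.3553, 0.0259]
ee_rot: [0.054, 0.999, 0.0, -0.0]
contact_force: [0.7, -0.4, 1.0]
finger_gap: 0.0707
gripper_force: 0.0
```

Emit:
move_arm([
  [0,0,0,0,0,0,-0.6],
  [0,0,0,0,0,0,-0.6],
  [0,0,0,0,0,0,-0.6],
  [0,0,0,0,0,0,-0.6],
])

```text
time_s: 20.52
eef_pos: [0.5901, -0.3566, 0.0264]
ee_rot: [0.055, 0.998, -0.0, 0.001]
contact_force: [-1.7, -0.8, 8.0]
finger_gap: 0.0396
gripper_force: 30.0
```

Emit:
move_arm([
  [0,0,-0.6,0,0,0,-0.6],
  [0,0,-1.4,0,0,0,-0.6],
  [0,0,-2.2,0,0,0,-0.6],
  [0,0,-2.6,0,0,0,-0.6],
  [0,0,-2.6,0,0,0,-0.6],
])

```text
time_s: 21.15
eef_pos: [0.5904, -0.3566, 0.1833]
ee_rot: [0.055, 0.998, -0.001, 0.001]
contact_force: [0.3, -0.1, -2.9]
finger_gap: 0.0396
gripper_force: 30.0
```

```bash
python3 -c "
from h import *
stat();go(.5875,.0495,.175,.034+np.pi)"
```

```text
t 21.15 p [ 0.5904 -0.3566  0.1833] yaw 3.032 tilt [-0.003 -0.002 -1.   ] gap 0.0396 F [ 0.3 -0.1 -2.9] q6 -2.09
row [0.79, 6.72, 0.14, 0.0, 0.0, -0.14] dist/row 6.5 yaw rows 0.8
```

Emit:
move_arm([
  [0.1,0.8,0,0,0,0,-0.6],
  [0.2,1.6,0,0,0,0,-0.6],
  [0.3,2.4,0,0,0,0,-0.6],
  [0.4,3.2,0,0,0,0,-0.6],
  [0.5,4.0,0,0,0,0,-0.6],
])

```text
time_s: 21.78
eef_pos: [0.5851, -0.1125, 0.1798]
ee_rot: [0.055, 0.998, 0.0, -0.001]
contact_force: [1.4, 0.5, -1.8]
finger_gap: 0.0402
gripper_force: 30.0
```

Emit:
move_arm([
  [0.1,0.9,0,0,0,-0.07,-0.6],
  [0.2,1.8,0,0,0,-0.14,-0.6],
  [0.29,2.7,0,0,0,-0.14,-0.6],
  [0.29,2.7,0.2,0,0,-0.14,-0.6],
  [0.29,2.7,0.2,0,0,-0.14,-0.6],
])

```text
time_s: 22.4
eef_pos: [0.5854, 0.0486, 0.1675]
ee_rot: [-0.015, 1.0, -0.0, -0.002]
contact_force: [-0.7, 0.1, -2.4]
finger_gap: 0.0397
gripper_force: 30.0
```

```bash
python3 -c "
from h import *
stat();go(.5875,.0495,.0902,.034+np.pi)
d=snap('top');show([b for b in fresh(d,.115) if b[0][1]<290 and 150<b[0][0]<400])"
```

```text
t 22.4 p [0.5854 0.0486 0.1675] yaw -3.111 tilt [ 0.004 -0.    -1.   ] gap 0.0397 F [-0.7  0.1 -2.4] q6 -1.62
row [-0.04, 0.01, 1.29, 0.0, 0.0, -0.0] dist/row 1.2 yaw rows 0.0
[346. 145.] 103 mid [ 0.7657 -0.2759] size [0.046 0.123] long axis 0.443
[224. 156.] 718 mid [0.7469 0.0854] size [0.088 0.091] long axis 1.547
[245. 186.] 120 mid [0.647  0.0283] size [0.039 0.066] long axis -0.02
[215. 185.] 423 mid [0.6513 0.1124] size [0.051 0.141] long axis 1.559
[217. 213.] 493 mid [0.5782 0.1122] size [0.045 0.144] long axis 1.547
[246. 234.] 105 mid [0.5089 0.0234] size [0.024 0.048] long axis -0.02
[212. 269.] 715 mid [0.4107 0.1294] size [0.068 0.22 ] long axis 1.563
```

Emit:
move_arm([
  [-0.03,0,0.6,0,0,0,-0.6],
  [-0.03,0,1.1,0,0,0,-0.6],
  [-0.03,0,1.31,0,0,0,-0.6],
  [-0.03,0,1.31,0,0,0,-0.6],
])

```text
time_s: 22.95
eef_pos: [0.5885, 0.0479, 0.0907]
ee_rot: [-0.015, 1.0, -0.0, -0.0]
contact_force: [-0.1, -0.5, -2.6]
finger_gap: 0.0399
gripper_force: 30.0
```

Emit:
move_arm([
  [0,0,0.04,0,0,0,-0.6],
  [0,0,0.04,0,0,0,-0.6],
  [0,0,0.03,0,0,0,0.4],
  [0,0,0.03,0,0,0,0.4],
  [0,0,0.03,0,0,0,0.4],
])

```text
time_s: 23.58
eef_pos: [0.5886, 0.0487, 0.0893]
ee_rot: [-0.015, 1.0, -0.0, 0.0]
contact_force: [0.7, 0.1, -0.1]
finger_gap: 0.0634
gripper_force: 0.0
```

Emit:
move_arm([
  [0,0,-0.6,0,0,0,0.4],
  [0,0,-1.6,0,0,0,0.4],
  [0,0,-1.8,0,0,0,0.4],
  [0,0,-1.8,0,0,0,0.4],
])

```text
time_s: 24.08
eef_pos: [0.5887, 0.0488, 0.1976]
ee_rot: [-0.015, 1.0, -0.0, 0.001]
contact_force: [-0.7, -0.4, -0.5]
finger_gap: 0.0639
gripper_force: 0.0
```

```bash
python3 -c "
from h import *
stat();go(.46,-.1,.195,.034+np.pi); go(.46,.1158,.195,.034+np.pi)"
```

```text
t 24.07 p [0.5887 0.0488 0.1976] yaw -3.111 tilt [-0.001 -0.    -1.   ] gap 0.0639 F [-0.7 -0.4 -0.5] q6 -1.62
row [2.22, -2.41, 0.04, 0.0, 0.0, -0.0] dist/row 3.1 yaw rows 0.0
row [2.11, 1.18, 0.04, 0.0, 0.0, -0.0] dist/row 2.3 yaw rows 0.0
```

Emit:
move_arm([
  [1,-1,0,0,0,0,0.2],
  [2,-2,0,0,0,0,0.2],
  [2.4,-3.4,0,0,0,0,0],
  [2.4,-3.4,0,0,0,0,0],
  [2.4,-3.4,0,0,0,0,0],
])

```text
time_s: 24.7
eef_pos: [0.4484, -0.1623, 0.1956]
ee_rot: [-0.013, 1.0, 0.0, -0.001]
contact_force: [0.2, 0.4, 0.2]
finger_gap: 0.0456
gripper_force: 0.0
```

```bash
python3 -c "
from h import *
stat();go(.46,.1158,.195,.034+np.pi)
d=snap('top','t8.png');s=snap('scene')
cv2.imwrite('pics/c8.png',cv2.resize(np.vstack([d['frame'][150:290,90:390],s['frame'][100:260,130:430]])[:,:,::-1],None,fx=2,fy=2))
show([b for b in fresh(d,.115) if b[0][1]<290 and 150<b[0][0]<400])"
```

```text
t 24.7 p [ 0.4484 -0.1623  0.1956] yaw -3.116 tilt [ 0.003  0.001 -1.   ] gap 0.0456 F [0.2 0.4 0.2] q6 -2.07
row [-0.31, 4.63, 0.01, 0.0, 0.0, -0.01] dist/row 4.5 yaw rows 0.0
[347. 145.] 100 mid [ 0.7657 -0.2759] size [0.046 0.123] long axis 0.443
[224. 156.] 734 mid [0.746  0.0857] size [0.091 0.092] long axis -1.127
[237. 209.] 565 mid [0.5851 0.0487] size [0.043 0.126] long axis 0.042
[193. 212.] 560 mid [0.5781 0.1814] size [0.042 0.126] long axis 0.046
[302. 240.] 117 mid [ 0.4756 -0.1378] size [0.032 0.086] long axis -0.273
[330. 251.] 470 mid [ 0.4456 -0.2278] size [0.055 0.151] long axis 1.022
[318. 280.] 411 mid [ 0.3765 -0.1908] size [0.053 0.148] long axis 1.085
[280. 285.] 109 mid [ 0.3539 -0.0736] size [0.026 0.051] long axis -0.49
```

View pics/c8.png

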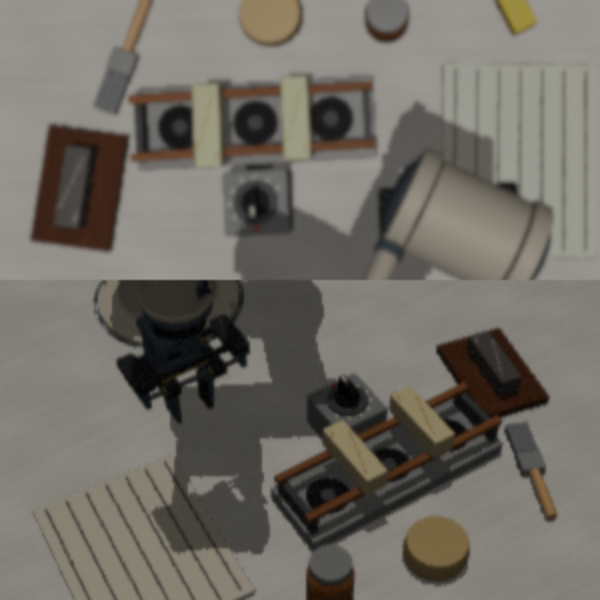

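Emit:
move_arm([
  [-0.1,1,0,0,0,0,0],
  [-0.2,2,0,0,0,0,0],
  [-0.25,3,0,0,0,0,0],
  [-0.31,4,0,0,0,0,0],
  [-0.31,4.63,0,0,0,0,0],
])

```text
time_s: 25.42
eef_pos: [0.46, 0.1227, 0.1964]
ee_rot: [-0.017, 1.0, 0.0, -0.001]
contact_force: [0.8, -1.2, 0.6]
finger_gap: 0.0453
gripper_force: 0.0
```

Emit:
move_arm([
  [0,0,0,0,0,0,0],
  [0,0,0,0,0,0,0],
])

```text
time_s: 25.68
eef_pos: [0.4604, 0.1194, 0.1966]
ee_rot: [-0.016, 1.0, -0.0, -0.001]
contact_force: [-0.3, -0.5, 0.4]
finger_gap: 0.0453
gripper_force: 0.0
```

```bash
python3 -c "
from h import *
stat();go(.46,.1158,.093,.034+np.pi)"
```

```text
t 25.68 p [0.4604 0.1194 0.1966] yaw -3.109 tilt [ 0.001 -0.    -1.   ] gap 0.0453 F [-0.3 -0.5  0.4] q6 -1.47
row [0.01, -0.06, 1.73, 0.0, 0.0, -0.0] dist/row 1.7 yaw rows 0.0
```

Emit:
move_arm([
  [0,0,0.8,0,0,0,0],
  [0,0,1.7,0,0,0,0],
  [0,0,1.7,0,0,0,0],
  [0,0,1.7,0,0,0,0],
])

```text
time_s: 26.18
eef_pos: [0.4615, 0.1184, 0.0964]
ee_rot: [-0.015, 1.0, 0.0, 0.0]
contact_force: [0.7, -0.3, -0.1]
finger_gap: 0.0456
gripper_force: 0.0
```

```bash
python3 -c "
from h import *
stat();go(.46,.1158,.093,.034+np.pi)"
```

```text
t 26.18 p [0.4615 0.1184 0.0964] yaw -3.112 tilt [-0.001  0.    -1.   ] gap 0.0456 F [ 0.7 -0.3 -0.1] q6 -1.47
row [0.03, -0.04, 0.06, 0.0, 0.0, -0.0] dist/row 0.1 yaw rows 0.0
```

Emit:
move_arm([
  [0.03,-0.04,0.05,0,0,0,0],
  [0.03,-0.04,0.05,0,0,0,-1],
  [0.03,-0.04,0.05,0,0,0,-1],
  [0.03,-0.04,0.05,0,0,0,-1],
  [0.03,-0.04,0.05,0,0,0,-1],
])

```text
time_s: 26.8
eef_pos: [0.4593, 0.116, 0.0923]
ee_rot: [-0.015, 1.0, -0.0, 0.0]
contact_force: [-0.4, -3.1, 4.3]
finger_gap: 0.0136
gripper_force: 30.0
```

```bash
python3 -c "
from h import *
stat()"
```

```text
t 26.8 p [0.4593 0.116  0.0923] yaw -3.111 tilt [-0.    -0.001 -1.   ] gap 0.0136 F [-0.4 -3.1  4.3] q6 -1.48
```

Emit:
move_arm([
  [0,0,0,0,0,0.15,-1],
  [0,0,0,0,0,0.3,-1],
  [0,0,0,0,0,0.45,-1],
  [0,0,0,0,0,0.6,-1],
  [0,0,0,0,0,0.75,-1],
])

```text
time_s: 27.42
eef_pos: [0.4595, 0.1164, 0.0923]
ee_rot: [0.354, 0.935, 0.0, 0.0]
contact_force: [0.0, 2.1, 3.2]
finger_gap: 0.0139
gripper_force: 30.0
```

Emit:
move_arm([
  [0,0,0,0,0,0.15,-1],
  [0,0,0,0,0,0.3,-1],
  [0,0,0,0,0,0.3,-1],
  [0,0,0,0,0,0.3,-1],
])

```text
time_s: 27.92
eef_pos: [0.4597, 0.1165, 0.0923]
ee_rot: [0.487, 0.874, 0.0, 0.0]
contact_force: [2.1, 4.5, 2.8]
finger_gap: 0.0139
gripper_force: 30.0
```

```bash
python3 -c "
from h import *
stat();p,R,s=pose();y=np.arctan2(R[1,0],R[0,0]);print('dial',.034+np.pi-y%(2*np.pi))"
```

```text
t 27.93 p [0.4597 0.1165 0.0923] yaw 2.125 tilt [-0.     0.001 -1.   ] gap 0.0139 F [2.1 4.5 2.8] q6 -0.43
dial 1.0502101345593076
```

Release, lift, move aside, look.

Emit:
move_arm([
  [0,0,0,0,0,0,0],
  [0,0,0,0,0,0,0],
  [0,0,0,0,0,0,0],
  [0,0,-0.8,0,0,0,0],
  [0,0,-1.8,0,0,0,0],
])

```text
time_s: 28.55
eef_pos: [0.4582, 0.116, 0.2006]
ee_rot: [0.488, 0.873, -0.001, -0.001]
contact_force: [1.1, -0.2, 0.1]
finger_gap: 0.0457
gripper_force: 0.0
```

```bash
python3 -c "
from h import *
stat();go(.43,-.13,.21,2.125)"
```

```text
t 28.55 p [0.4582 0.116  0.2006] yaw 2.122 tilt [ 0.001 -0.003 -1.   ] gap 0.0457 F [ 1.1 -0.2  0.1] q6 -0.43
row [-3.25, -2.55, -0.16, 0.0, 0.0, -0.0] dist/row 4.0 yaw rows 0.0
```

Emit:
move_arm([
  [-0.8,-0.6,-0.1,0,0,0,0],
  [-1.6,-1.2,-0.1,0,0,0,0],
  [-2.4,-1.9,-0.1,0,0,0,0],
  [-3.2,-2.5,-0.1,0,0,0,0],
  [-3.2,-2.5,-0.1,0,0,0,0],
])

```text
time_s: 29.18
eef_pos: [0.4314, -0.1296, 0.2061]
ee_rot: [0.49, 0.872, -0.0, 0.0]
contact_force: [-0.3, 1.1, 1.0]
finger_gap: 0.0455
gripper_force: 0.0
```

```bash
python3 -c "
from h import *
stat()
d=snap('top','t9.png');s=snap('scene')
cv2.imwrite('pics/c9.png',cv2.resize(np.vstack([d['frame'][160:280,100:290],s['frame'][110:230,240:430]])[:,:,::-1],None,fx=2.5,fy=2.5,interpolation=cv2.INTER_CUBIC))
show([b for b in fresh(d,.115) if b[0][1]<290 and 150<b[0][0]<280])
f=cv2.cvtColor(d['frame'],cv2.COLOR_RGB2HSV).astype(int);m=(f[:,:,1]<60)&(f[:,:,2]>30);k=np.zeros_like(m);k[215:270,112:150]=m[215:270,112:150]
show(blobs(d,k,.058,100))"
```

```text
t 29.18 p [ 0.4314 -0.1296  0.2061] yaw 2.117 tilt [-0.001 -0.    -1.   ] gap 0.0455 F [-0.3  1.1  1. ] q6 -0.97
[224. 156.] 727 mid [0.7454 0.0854] size [0.091 0.091] long axis -0.018
[237. 209.] 562 mid [0.5857 0.0489] size [0.042 0.128] long axis 0.035
[193. 212.] 560 mid [0.5781 0.1814] size [0.042 0.126] long axis 0.046
[126. 243.] 542 mid [0.4897 0.3985] size [0.047 0.126] long axis -0.16
```

View pics/c9.png

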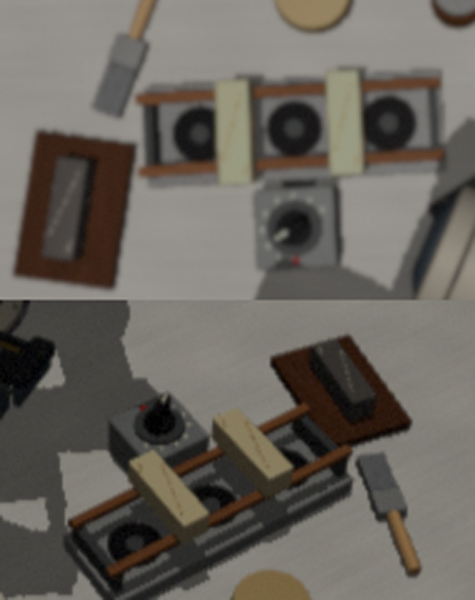

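```bash
python3 -c "
from bench import ctrl
print(ctrl.sign_off())"
```

```text
the job is handed in; nothing more can be done
None
```

I turned the fan to off, moved the ripe cheese onto the dark board, laid both fresh cheeses across the rack's slats, set the dial to click 2, and handed the job in. The last pictures showed everything in place; the hand-in call returned no verdict.

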